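Hang the rinsed drinking bottle upside down on the drying peg

TASK

Take the rinsed aluminium bottle out of the sloping draining rack, turn it mouth down over the drying peg, and lower it gently until its rim rests on the orange spring ring; only then let go, so that it stays upside down on the peg. The ring may be set at any height: feel for it, do not ram the bottle down and do not let it drop. Leave the lunch carrier, tackle tray, bottle opener and reel where they are.

Things in the scene. Friction and masses are not known exactly. Their poses are not given: they have to be found in the camera images.
- bottle_mid (a point): Centre, on its axis, of the loose bare aluminium bottle with a narrow blue band. Length 140 mm, z axis from closed bottom to mouth, 70 mm to each. Body 54 mm in diameter for the first 92 mm from the bottom, then a 22 mm shoulder to a neck 32 mm in diameter, 26 mm long, bore 26 mm. 0.1 to 0.2 kg. Starts in the rack, mouth 28 degrees below level, pointing roughly to the robot's left.
- bottle_mouth (a point): Centre of the bottle's open mouth, in the plane of the rim; z axis points out of the mouth along the bottle.
- rack: Fixed sloping draining rack; origin under the centre of its white base plate (190 x 60 x 6 mm), on the counter; x is the level direction the bottle's mouth points, z up. Bottle centre 58 mm above the origin. Two steel rails, 32 mm wide overall, carry the bottle's body, so fingers pass either side; a low lip stops the rim. Lift the bottle straight up to free it.
- stand: Fixed drying stand: dark round foot 110 mm across, 12 mm high, upright white peg 18 mm thick. Origin under the foot's centre, on the counter, z up; peg tip 150 mm up. On the peg sits an orange rest ring 48 mm across on a light spring over a clamped black collar. The ring's top is 35 to 95 mm above the counter, not reported: feel for it. It yields 0.7 N per mm for 8 mm, then is hard.
- peg_tip (a point): Top of the domed tip of the drying peg, on its axis, 150 mm above the counter; z up.
- carrier: Closed three-tier aluminium lunch carrier, 126 mm in diameter, 185 mm high over the handle; origin at the centre of its underside. Leave alone.
- tray: Green plastic tackle tray 130 x 200 x 35 mm with two short wooden float sticks in it; origin at the centre of its underside. Leave alone.
- opener: Flat stainless bottle opener, about 118 x 30 x 5 mm, lying along its x axis from -43 to +75 mm of its origin, on its underside. Leave alone.
- reel: Grey plastic fishing reel lying flat, 60 mm in diameter, 58 mm high at its crank, with a foot reaching 82 mm to -x; origin at the centre of its underside. Leave alone.
There are look-alikes about, which are no part of the job. Leave any green or pink look-alike of the part that bears bottle_mid alone.

How it is judged:
On the way, in this order (a step that is already met when the one before it is completed fails the run):
1. the bottle is mouth down with its mouth over the peg tip (angle between bottle_mouth's own z axis and vertical above 2.93 rad and horizontal distance between bottle_mouth and peg_tip below 0.02 m and z of bottle_mouth in the frame of stand above 0.145 m), for 0.1 s.
2. the rim rests on the orange ring while the fingers still hold the bottle (z of bottle_mouth in the frame of stand below 0.105 m and contact force between bottle and stand above 0.5 N and contact force between bottle and the fingers above 1 N), for 0.1 s.
At the end, for the whole second after the job is handed in: The bottle stands still and released, mouth down within 8 degrees, on the peg with its mouth within 8 mm of the peg's axis and its rim resting on the orange ring (rim at least 50 mm below the peg tip) (angle between bottle_mouth's own z axis and vertical above 3 rad and horizontal distance between bottle_mouth and peg_tip below 0.008 m and z of bottle_mouth in the frame of stand below 0.1 m and contact force between bottle and stand above 0.3 N and linear speed of bottle below 0.02 m/s); the robot touches nothing.
It fails at once if the bottle is rammed against the drying stand (over 15 N) (contact force between bottle and stand above 15 N).
It fails at once if the bottle is dropped down the peg (faster than 0.3 m/s with its mouth on the peg) (horizontal distance between bottle_mouth and peg_tip below 0.02 m and z of bottle_mouth in the frame of stand below 0.15 m and linear speed of bottle above 0.3 m/s).
It fails at once if a bystander (lunch carrier, tackle tray, opener or reel) is shifted more than 20 mm (distance of any of carrier, tray, opener, reel from where it was at the start of the episode above 0.02 m).
It also fails if it takes over 53 s, if anything falls off the work surface, if the arm or the gripper's body presses on something with over 40 N, if the wrist force passes 120 N, or if a joint passes its speed limit or range.

ROBOT

A 6-joint arm with a two-finger parallel gripper is mounted at the origin on the work surface. World frame = base frame: x ahead of the robot, y to its left, z up, the work surface at z = 0. Lengths are in m, angles in rad, forces in N, time in s.
With the tool pointing down it reaches from about 0.325 to 0.9 m from the base axis. Payload 6.1 kg.
Tool frame: the origin (TCP) lies at the very end of the fingers, on their centre line; the grasp point (between the pads) lies 19 mm behind it (bot.hold_point_z is the z of the grasp point in the tool frame, in m); z points along the fingers, y is the line along which they close (so a half turn about z gives the same grasp; the last joint's range is limited). The gripper opens to 85 mm and grips with 20 to 120 N. Pads are 22 mm wide; open, the fingers measure 114 mm over their backs; the gripper's body (76 mm by 85 mm) begins 54 mm behind the grasp point. The pads swing forward as they close: fully open they stand 13 mm farther back than shut.
Start: joints at [0.982, 0.22, 1.526, -0, 1.395, -0.126], TCP at [0.279, 0.559, 0.199] pointing down, gripper open.
Joint ranges: [-2.98, 2.98], [-0.91, 2.08], [0.09, 2.57], [-1.24, 4.39], [0.2, 2.65], [-2.68, 2.68]. Speed limits (rad/s): [2.57, 2.57, 3.01, 3.14, 3.14, 3.14].

INTERFACE

Orientations are given as [roll, pitch, yaw] about the fixed x, y, z axes, in that order (R = Rz(yaw) Ry(pitch) Rx(roll)).
In Python, from plant import bot gives the robot as it stands. Calls block until the motion is done:
- bot.reach(position, orientation): joint-space move of the TCP to a pose.
- bot.movel(position, rot=None, vel=0.15, f_stop=None): straight line of the TCP; rot=None keeps the orientation; vel is the mean speed in m/s. With f_stop (N) it stops when the force on the tool has changed by that much, and returns True; else False.
- bot.set_joints(angles): joint-space move.
- bot.command_gripper(opening, squeeze=None): finger opening in m; squeeze is the grip in N (None keeps the last); returns when the fingers have stopped.
- bot.wait(seconds).
- bot.ik(position, orientation): joint angles nearest the present ones, or None.
- bot.get_state(): the state.
- bot.camera(name): name is "side" or "top"; returns a dict with "frame" (384x512x3 uint8, red, green, blue), "fx", "fy", "cx", "cy" (pixels), "rvec" (rotation vector, rad) and "tvec" (3), from world to camera coordinates, as OpenCV has them. Camera axes: x right, y down, z forward; pixel columns grow to the right and rows downward; lengths in m; the calibration is good to about 2 mm. A picture is of the moment at which its call begins. There is no depth.
A pose or a line that the arm cannot do raises bot.IKError and nothing moves.
- bot.close_job(): hands the job in; it is judged then, once.
The state is a dict: "t": time; "joints": joint angles; "qvel": joint speeds; "tau": joint torques, N m; "tool_pos": TCP position; "tool_rot": TCP orientation; "force": force on the tool from outside, world axes, zero at the start; "moment": the same for the moment, N m; "opening": finger opening in m; "gripper_force": force on a finger pad.
Only numpy, scipy, OpenCV 4.12 (cv2) and the standard library are available. Lean on these libraries where they do the work, as an engineer would, in place of code of your own. Each camera call takes 0.05 s, during which the arm holds its last target. There are 200 camera calls.

## Working session

There is one attempt and no reset: what is moved stays moved. The work goes in short steps, each a Python script; the robot and the scene stay as the last script left them, time stands still between calls to the robot, and variables do not carry over. Pictures are saved under pics/ and viewed, at most 10 in all, crops included, and the job is handed in when it is done.

```bash
mkdir -p pics
python3 - <<'E'
from plant import bot
import cv2,pickle
for n in("side","top"):
    c=bot.camera(n); pickle.dump(c,open(n+".pkl","wb")); cv2.imwrite(f"pics/{n}0.png",cv2.resize(c["frame"][:,:,::-1],(768,576),interpolation=cv2.INTER_CUBIC))
    R=cv2.Rodrigues(c["rvec"])[0]; print(n,c["fx"],c["cx"],c["cy"],-R.T@c["tvec"],R[2])
print(bot.get_state())
E
```

```text
side 435.71379121981255 255.79743039148448 187.6500999795771 [ 0.45475014 -1.11839437  0.81496024] [ 0.12316843  0.83685658 -0.53338597]
top 389.0446983612419 253.25231695972903 190.68770580556554 [0.46236309 0.00900704 1.28143734] [ 0.12040699 -0.01407592 -0.99262482]
{'t': 0.1, 'joints': array([ 9.81875974e-01,  2.21150119e-01,  1.52750718e+00,  1.12132219e-05,
        1.39472791e+00, -1.26095506e-01]), 'qvel': array([-7.48066153e-05, -1.72226891e-03, -4.93692320e-03,  2.95972457e-03,
        4.18700871e-04, -5.27681435e-05]), 'tau': array([ 1.00533540e-03, -4.98242640e+01, -3.90543616e+01, -6.20358446e-05,
        5.76444392e-03,  2.03503497e-06]), 'tool_pos': array([0.27870126, 0.55873247, 0.19780139]), 'tool_rot': array([-3.13981571e+00, -2.36384255e-04,  2.67876562e+00]), 'force': array([-0.25354861,  0.39930051,  0.36858555]), 'moment': array([ 0.03283633, -0.08792651,  0.01682962]), 'gripper_force': 0.0, 'opening': 0.08558074206961197}
```

View pics/side0.png

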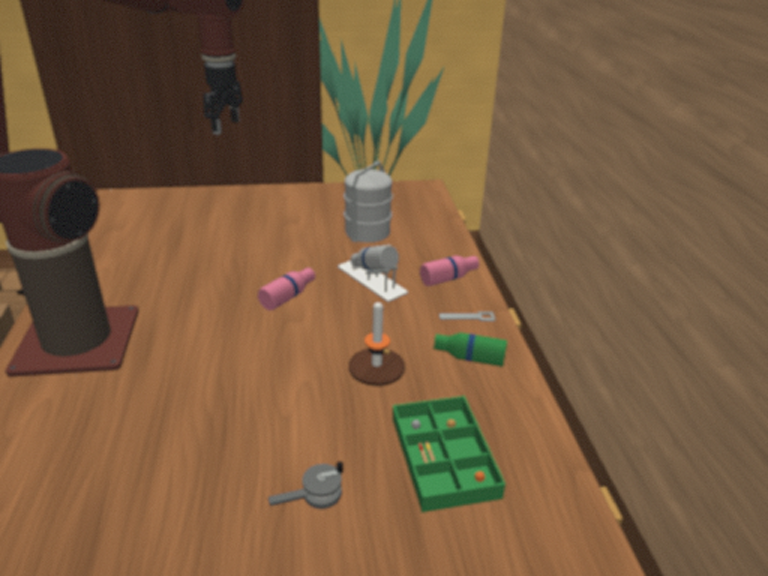

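View pics/top0.png

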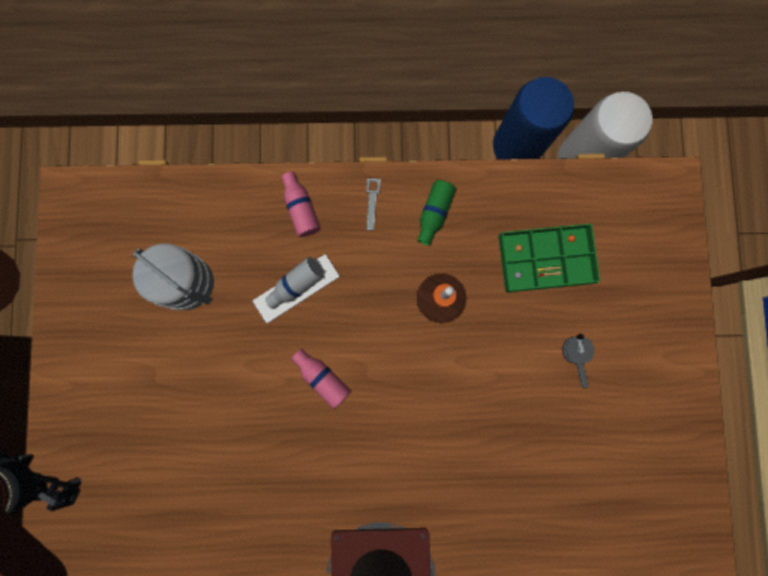

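The side view shows the bare aluminium bottle in the rack at about (375,258) and the stand foot at (377,366). The top view shows the bottle at (296,284) and the foot at (441,298). Bottle candidates in the top view are pink (300,204), pink (322,378), green (436,212) and bare aluminium (296,284). Only the aluminium one is bare with a blue band and lies in the rack, so I'll confirm it in a crop.

Run:
```python
import cv2,pickle,numpy as np
t=pickle.load(open("top.pkl","rb"))["frame"][:,:,::-1];s=pickle.load(open("side.pkl","rb"))["frame"][:,:,::-1]
a=cv2.resize(t[160:220,160:320],(800,300),interpolation=cv2.INTER_CUBIC) # x5, origin 160,160
b=cv2.resize(s[155:265,215:295],(400*80//110*110//80,0+300) if 0 else (218,300))
b=cv2.resize(s[155:215,215:295],(400,300),interpolation=cv2.INTER_CUBIC) # x5 origin 215,155
d=cv2.resize(s[195:255,215:295],(400,300),interpolation=cv2.INTER_CUBIC) # x5 origin 215,195
cv2.imwrite("pics/crop.png",np.vstack([a,np.hstack([b,d])]))
```

```text
(no output)
```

View pics/crop.png

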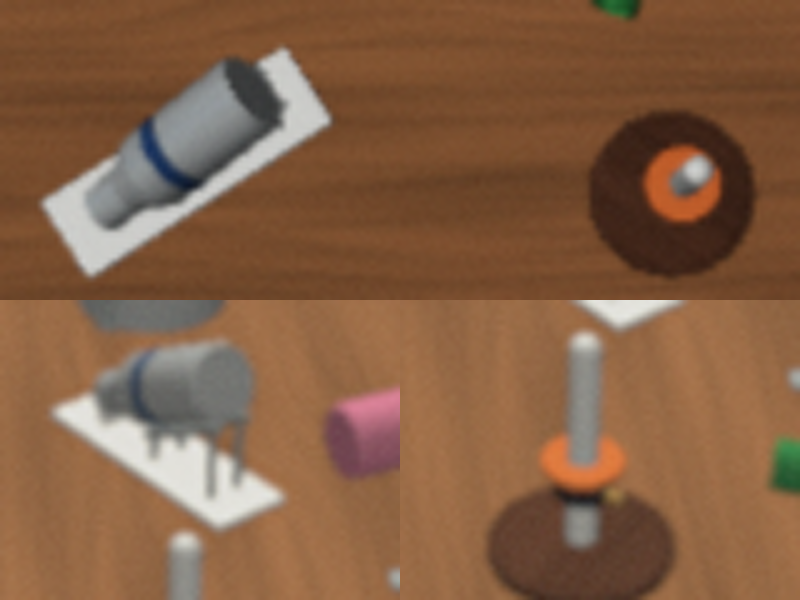

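The crop confirms the bare bottle with its blue band on the white rack, mouth lower left. Top crop plate corners are (287,47), (331,120), (92,277) and (40,204). The foot centre is (672,193) and the peg dome (700,166). In the side crop the peg tip is at (185,36).

```bash
cat > h.py <<'E'
import cv2,numpy as np
def ray(c,u,v):
    R=cv2.Rodrigues(np.array(c["rvec"],float))[0]
    return -R.T@np.array(c["tvec"]).ravel(), R.T@np.array([(u-c["cx"])/c["fx"],(v-c["cy"])/c["fy"],1])
def onz(c,u,v,z):
    o,d=ray(c,u,v); return o+d*(z-o[2])/d[2]
def proj(c,P): return cv2.projectPoints(np.array(P,float).reshape(-1,3),np.array(c["rvec"],float),np.array(c["tvec"],float),np.array([[c["fx"],0,c["cx"]],[0,c["fy"],c["cy"]],[0,0,1.]]),None)[0].reshape(-1,2)
E
python3 - <<'E'
import pickle
from h import *
t=pickle.load(open("top.pkl","rb"));s=pickle.load(open("side.pkl","rb"))
T=lambda p,z:onz(t,160+(p[0]+.5)/5-.5,160+(p[1]+.5)/5-.5,z)
c=np.array([T(p,.006) for p in[(287,47),(331,120),(92,277),(40,204)]])
print(c,np.linalg.norm(c-np.roll(c,-1,0),axis=1),"ctr",c.mean(0))
d=(c[3]+c[2]-c[0]-c[1])/2;print("yaw",np.arctan2(d[1],d[0]),d)
for p in[(50,111),(221,229),(286,197)]:print("side",onz(s,215+(p[0]+.5)/5-.5,155+(p[1]+.5)/5-.5,.006))
print("foot",T((672,193),.010), "peg top",T((700,166),.146),"ring c",T((682,184),.06))
print("foot edges",T((589,193),.01),T((755,193),.01),T((672,110),.012),T((672,276),.012))
print("side tip",onz(s,215+185.5/5-.5,195+36.5/5-.5,.147))
print("side foot ctr",onz(s,215+181.5/5-.5,195+(246+.5)/5-.5,.012))
E
```

```text
[[0.69178738 0.10991927 0.006     ]
 [0.64231209 0.08124802 0.006     ]
 [0.54140637 0.23855153 0.006     ]
 [0.58999184 0.27281339 0.006     ]] [0.05718256 0.18688595 0.05945101 0.19208547] ctr [0.61637442 0.17563305 0.006     ]
yaw 2.1351637856169248 [-0.10135063  0.16009882  0.        ]
side [0.53878557 0.23389091 0.006     ]
side [0.64117192 0.07107475 0.006     ]
side [0.69064761 0.10564842 0.006     ]
foot [ 0.58930531 -0.14253848  0.01      ] peg top [ 0.59138936 -0.14333619  0.146     ] ring c [ 0.58991491 -0.14309203  0.06      ]
foot edges [ 0.59029713 -0.08790974  0.01      ] [ 0.58831248 -0.19722274  0.01      ] [ 0.64414819 -0.14406279  0.012     ] [ 0.53463041 -0.14055557  0.012     ]
side tip [ 0.58813616 -0.14119841  0.147     ]
side foot ctr [ 0.58662819 -0.15651089  0.012     ]
```

```bash
cat >> h.py <<'E'
from scipy.spatial.transform import Rotation as Ro
RK=np.array([.616,.173,0]);YAW=2.133;ST=np.array([.590,-.1425,0]);TH=np.radians(28)
hd=np.array([np.cos(YAW),np.sin(YAW),0]);Z=np.array([0,0,1.])
A=hd*np.cos(TH)-Z*np.sin(TH)
S=-.014; DEEP=.022   # grasp point along axis from bottle centre; TCP beyond axis
eul=lambda R:Ro.from_matrix(R).as_euler('xyz')
def pick(sg):
    R=np.column_stack([sg*hd,np.cross(-Z,sg*hd),-Z]); return RK+Z*.058+S*A-Z*DEEP,R
def place(sg,phi,mz,mouth=ST):  # tool pose with mouth centre at height mz
    p,R=pick(sg); m=RK+Z*.058+.07*A
    k=np.cross(hd,-Z); Q=Ro.from_rotvec([0,0,phi]).as_matrix()@Ro.from_rotvec(k*(np.pi/2-TH)).as_matrix()
    return Q@(p-m)+np.array([mouth[0],mouth[1],mz]),Q@R
E
python3 - <<'E'
from plant import bot
from h import *
for sg in(1,-1):
    p,R=pick(sg); q=bot.ik(p,eul(R)); print(sg,p,None if q is None else np.round(q,2), bot.ik(p+Z*.2,eul(R)) is not None)
    for phi in np.arange(-.6,2.2,.2):
        r=[bot.ik(*(lambda P:(P[0],eul(P[1])))(place(sg,phi,z))) for z in(.03,.1,.19)]
        print(round(phi,1),[None if x is None else np.round(x,2).tolist() for x in r])
print(np.round(place(1,.8,.1)[0],3),place(1,.8,.1)[1][:,2])
E
```

```text
1 [0.6225892  0.16254135 0.0425726 ] [ 0.13  0.41  1.6   0.    1.13 -0.43] True
-0.6 [[0.14, 0.57, 1.67, -1.08, 1.4, 0.67], [0.14, 0.46, 1.67, -1.07, 1.45, 0.57], [0.14, 0.33, 1.64, -1.06, 1.53, 0.44]]
-0.4 [[0.14, 0.46, 1.84, -1.2, 1.24, 0.66], [0.14, 0.34, 1.84, -1.17, 1.29, 0.54], [0.14, 0.2, 1.8, -1.13, 1.36, 0.38]]
-0.2 [None, None, [0.13, 0.06, 1.96, -1.2, 1.17, 0.32]]
0.0 [None, None, None]
0.2 [None, None, None]
0.4 [[-0.14, 0.03, 2.39, 4.09, 0.51, 0.92], None, None]
0.6 [[-0.32, -0.05, 2.47, 3.35, 0.37, 1.42], None, None]
0.8 [[-0.53, -0.07, 2.49, 2.43, 0.44, 2.08], [-0.53, -0.31, 2.49, 1.91, 0.3, 2.64], None]
1.0 [[-0.7, -0.03, 2.45, 1.91, 0.64, 2.35], None, None]
1.2 [[-0.83, 0.06, 2.37, 1.62, 0.85, 2.41], [-0.83, -0.15, 2.37, 1.45, 0.86, 2.68], None]
1.4 [[-0.89, 0.16, 2.24, 1.42, 1.03, 2.42], [-0.89, -0.01, 2.24, 1.32, 1.06, 2.62], None]
1.6 [[-0.92, 0.27, 2.1, 1.26, 1.18, 2.41], [-0.92, 0.12, 2.1, 1.2, 1.24, 2.57], None]
1.8 [[-0.91, 0.39, 1.95, 1.12, 1.33, 2.4], [-0.91, 0.25, 1.95, 1.1, 1.39, 2.52], None]
2.0 [[-0.89, 0.49, 1.79, 1.01, 1.47, 2.38], [-0.89, 0.37, 1.79, 
[... 700 characters left out ...]
23, 0.64, 0.04]]
1.2 [[-0.83, 0.06, 2.37, 1.62, 0.85, -0.73], [-0.83, -0.15, 2.37, 1.45, 0.86, -0.46], [-0.83, -0.34, 2.32, 1.25, 0.91, -0.15]]
1.4 [[-0.89, 0.16, 2.24, 1.42, 1.03, -0.72], [-0.89, -0.01, 2.24, 1.32, 1.06, -0.52], [-0.89, -0.19, 2.2, 1.21, 1.13, -0.28]]
1.6 [[-0.92, 0.27, 2.1, 1.26, 1.18, -0.73], [-0.92, 0.12, 2.1, 1.2, 1.24, -0.57], [-0.92, -0.04, 2.06, 1.15, 1.31, -0.38]]
1.8 [[-0.91, 0.39, 1.95, 1.12, 1.33, -0.74], [-0.91, 0.25, 1.95, 1.1, 1.39, -0.62], [-0.91, 0.11, 1.91, 1.07, 1.47, -0.46]]
2.0 [[-0.89, 0.49, 1.79, 1.01, 1.47, -0.76], [-0.89, 0.37, 1.79, 1.0, 1.53, -0.66], [-0.89, 0.24, 1.76, 1.0, 1.62, -0.52]]
[ 0.609 -0.147  0.174] [ 0.86380822 -0.18284367 -0.46947156]
```

Run:
```python
from plant import bot
from h import *
p,R=pick(1)
for phi in(-1.2,-1,-.8,-.7):
    print(phi,[None if (x:=bot.ik(*(lambda P:(P[0],eul(P[1])))(place(1,phi,z)))) is None else np.round(x,2).tolist() for z in(.03,.1,.21)])
bot.command_gripper(.085)
bot.reach(p+Z*.13,eul(R))
s=bot.get_state();print(s["t"],s["tool_pos"],s["force"])
print(bot.movel(p+Z*.01,vel=.1,f_stop=8), bot.movel(p,vel=.05,f_stop=8))
s=bot.get_state();print(s["t"],s["tool_pos"],s["force"])
c=bot.camera("side");cv2.imwrite("pics/s1.png",cv2.resize(c["frame"][130:230,190:323,::-1],(798,600),interpolation=cv2.INTER_CUBIC))
```

```text
-1.2 [[0.03, 0.87, 1.19, -0.8, 1.84, 0.77], [0.03, 0.78, 1.19, -0.82, 1.9, 0.7], [0.03, 0.66, 1.14, -0.87, 2.01, 0.57]]
-1 [[0.08, 0.77, 1.35, -0.89, 1.7, 0.72], [0.08, 0.68, 1.35, -0.9, 1.76, 0.65], [0.08, 0.55, 1.3, -0.93, 1.86, 0.51]]
-0.8 [[0.11, 0.67, 1.51, -0.98, 1.55, 0.69], [0.11, 0.57, 1.51, -0.98, 1.61, 0.61], [0.11, 0.44, 1.47, -0.99, 1.7, 0.46]]
-0.7 [[0.13, 0.62, 1.59, -1.03, 1.47, 0.68], [0.13, 0.51, 1.59, -1.02, 1.53, 0.59], [0.13, 0.38, 1.55, -1.02, 1.62, 0.43]]
2.2167 [0.62228663 0.16370957 0.17270216] [0.45930767 0.72136541 0.50131131]
False False
3.9167 [0.62204738 0.16245301 0.041923  ] [-0.0282942   0.38101337 -0.08948416]
```

View pics/s1.png

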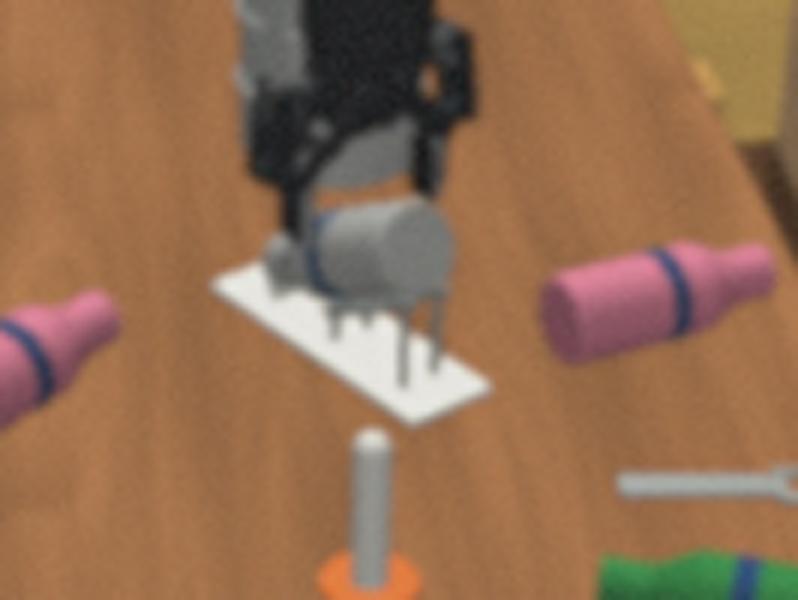

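The fingers straddle the bottle: left finger near (297,210), right near (435,170), bottle end at (415,250). I'll check the predicted pixels before closing.

Run:
```python
from plant import bot
from h import *
c=bot.camera("side")
f=lambda P:np.round((proj(c,P)-[190,130]+.5)*6-.5)
C=RK+Z*.058
y=pick(1)[1][:,1]
g=pick(1)[0]+Z*.019
print("bottom",f(C-.07*A),"mouth",f(C+.07*A),"band end",f(C+.022*A),"grasp",f(g),"fingers",f([g+y*.045,g-y*.045,g-Z*.019+y*.045,g-Z*.019-y*.045]))
```

```text
bottom [[421. 247.]] mouth [[285. 260.]] band end [[329. 256.]] grasp [[364. 257.]] fingers [[424. 233.]
 [302. 281.]
 [423. 262.]
 [302. 310.]]
```

Run:
```python
from plant import bot
from h import *
bot.command_gripper(.045,40)
s=bot.get_state();print(s["t"],s["tool_pos"],s["opening"],s["gripper_force"],s["force"])
p,R=pick(1)
bot.movel(p+Z*.19,vel=.12)
s=bot.get_state();print(s["t"],s["tool_pos"],s["opening"],s["gripper_force"],s["force"])
c=bot.camera("side");cv2.imwrite("pics/s2.png",cv2.resize(c["frame"][90:190,190:323,::-1],(798,600),interpolation=cv2.INTER_CUBIC))
```

```text
4.475 [0.62311736 0.1626635  0.04332135] 0.046327063485500024 39.2974688205868 [-1.20258398  0.41110996  4.37949464]
6.2083 [0.62207398 0.16246884 0.23142849] 0.04616794701375368 38.93940322101116 [ 0.38956136  0.31639135 -2.24055961]
```

View pics/s2.png

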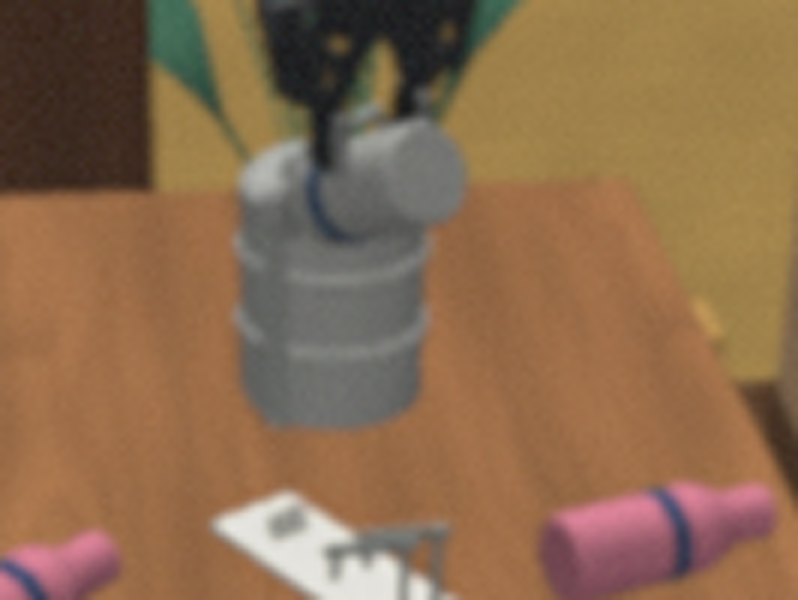

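Bottle is lifted (bottom face at (425,172), band at (325,205)), but the 46 mm opening suggests the pads are off the 54 mm diameter. I'll check the geometry with an overlay.

Run:
```python
from plant import bot
from h import *
s=bot.get_state();p0,R=pick(1)
Rt=Ro.from_euler('xyz',s["tool_rot"]).as_matrix();print(R.T@Rt)
off=np.array(s["tool_pos"])-p0; C=RK+Z*.058+off; y=Rt[:,1];g=np.array(s["tool_pos"])+Z*.019
out=[]
for n,(u0,v0) in(("side",(215,95)),("top",(130,150))):
    c=bot.camera(n);im=cv2.resize(c["frame"][v0:v0+60,u0:u0+80,::-1],(400,300),interpolation=cv2.INTER_CUBIC);im2=im.copy()
    f=lambda P:[tuple(int(a) for a in q) for q in np.round((proj(c,P)-[u0,v0]+.5)*5-.5)]
    for col,P in(((0,255,255),[C-.07*A,C+.022*A,C+.07*A]),((0,0,255),[g+y*.023,g-y*.023]),((255,0,255),[g-Z*.019+y*.023,g-Z*.019-y*.023])):
        for q in f(P):cv2.circle(im2,q,3,col,-1)
    out.append(np.hstack([im,im2]))
cv2.imwrite("pics/o3.png",np.vstack(out))
```

```text
[[ 9.99999754e-01 -3.34067190e-05  7.00528287e-04]
 [ 3.45354033e-05  9.99998701e-01 -1.61123991e-03]
 [-7.00473551e-04  1.61126370e-03  9.99998457e-01]]
```

View pics/o3.png

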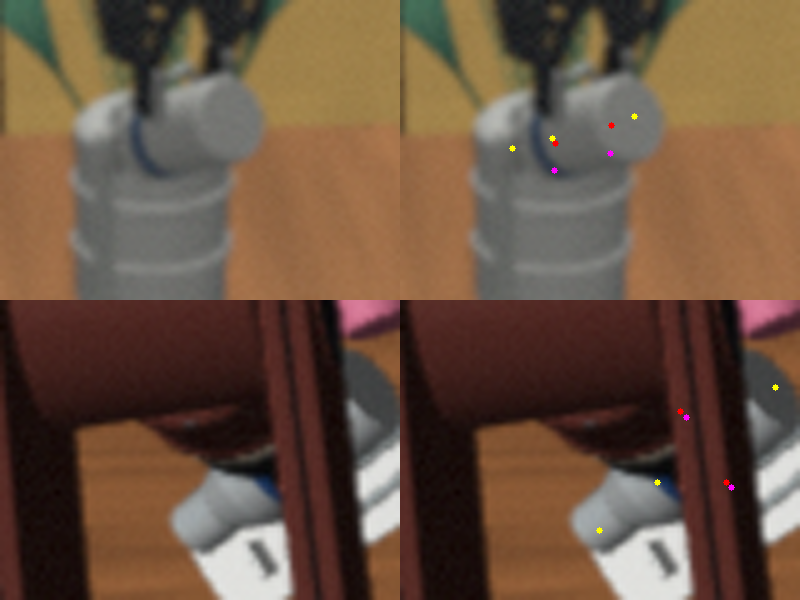

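The bottle pose matches the prediction (bottom face seen (230,117), predicted (234,116)), and the mouth is near (190,525). The pads are partly hidden, so I'll re-check in the upside-down pose, where the side camera has a clear view.

Run:
```python
from plant import bot
from h import *
p,R=place(1,-.8,.215)
bot.reach(p,eul(R))
s=bot.get_state();print(s["t"],s["tool_pos"],p,s["opening"],s["gripper_force"],s["force"])
out=[]
m=np.array([ST[0],ST[1],.215])
m=m+np.array(s["tool_pos"])-p
for n,(u0,v0) in(("side",(215,120)),("top",(250,140))):
    c=bot.camera(n);W,H=(80,120)
    im=cv2.resize(c["frame"][v0:v0+H,u0:u0+W,::-1],(400,600),interpolation=cv2.INTER_CUBIC)
    for P in(m,m+Z*.14,ST+Z*.15):
        q=(proj(c,P)[0]-[u0,v0]+.5)*5-.5; cv2.circle(im,tuple(int(round(a)) for a in q),2,(0,255,255),-1)
    out.append(im)
cv2.imwrite("pics/o4.png",np.hstack(out))
```

```text
7.45 [ 0.58559321 -0.16094878  0.28844307] [ 0.58542425 -0.16137822  0.28867163] 0.04610385055417078 39.29611085448414 [-0.25465505  0.72559365 -0.54998179]
```

View pics/o4.png

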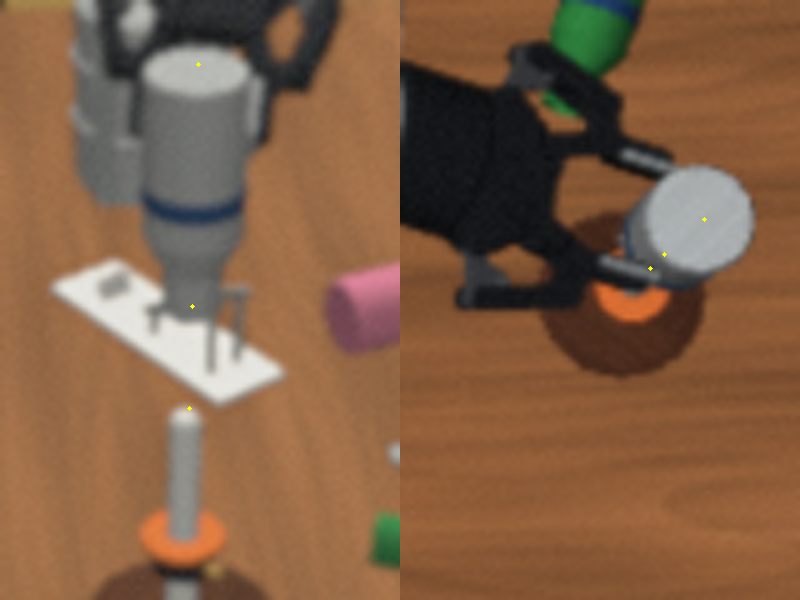

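Side view: bottle upright, bottom ellipse at (196,71), rim near (192,305), peg tip (185,411). The fingers hold the body's edges at left and right. Top view: bottom disc centre (699,220), prediction (704,219). Next I lower it to just above the tip and compare against drawn outlines.

Run:
```python
from plant import bot
from h import *
p,R=place(1,-.8,.165,ST+[0,-.002,0])
bot.movel(p,rot=eul(R),vel=.08,f_stop=3)
s=bot.get_state();print(s["t"],s["tool_pos"]-p,s["opening"],s["force"])
out=[]
m=np.array([ST[0],ST[1]-.002,.165])+np.array(s["tool_pos"])-p;print(m)
for n,(u0,v0) in(("side",(228,135)),("top",(277,150))):
    c=bot.camera(n);W,H=(50,75);k=8
    im=cv2.resize(c["frame"][v0:v0+H,u0:u0+W,::-1],(400,600),interpolation=cv2.INTER_CUBIC)
    a=np.linspace(0,2*np.pi,40)
    for o,r in((m,.016),(m+Z*.14,.027),(m+Z*.048,.027),(ST+Z*.143,.009),(ST+Z*.012,.055)):
        P=o+r*np.column_stack([np.cos(a),np.sin(a),0*a])
        q=((proj(c,P)-[u0,v0]+.5)*k-.5).round().astype(int);cv2.polylines(im,[q.reshape(-1,1,2)],True,(0,255,255),1)
    out.append(im)
cv2.imwrite("pics/o5.png",np.hstack(out))
```

```text
8.325 [ 1.66617132e-04 -7.72982843e-05  2.44664449e-04] 0.04604852414122732 [-0.01481437 -0.66654775 -0.98899211]
[ 0.59016662 -0.1445773   0.16524466]
```

View pics/o5.png

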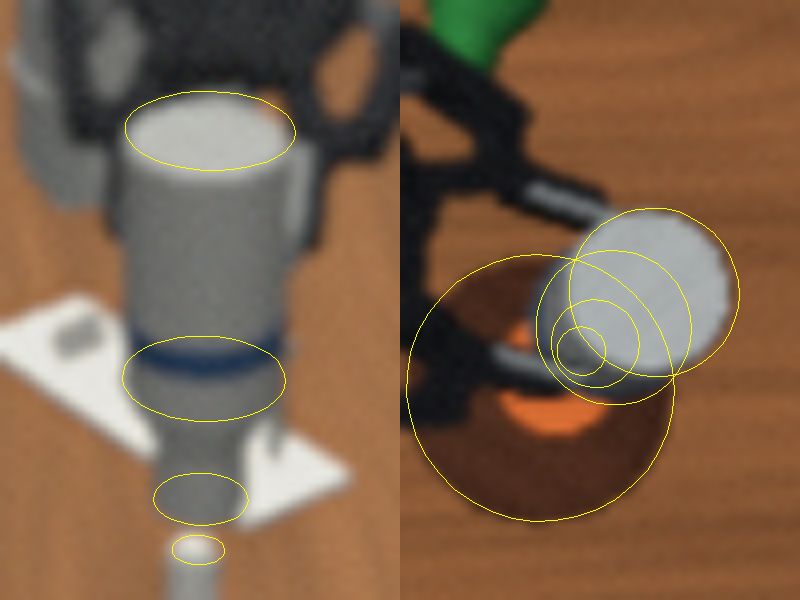

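Outlines agree to about 1 mm: bottom disc (650,292) against predicted (654,292), rim (200,499) against (201,499), and peg (193,548) against (198,548). A −0.8 mm shift in x is enough, then I feel down gently.

Run:
```python
from plant import bot
from h import *
import pickle
c=pickle.load(open("side.pkl","rb"))
for z in(.04,.05,.06,.07,.08,.09):print(z,[(round(float(a),1)) for a in (proj(c,ST+Z*z)[0]-[215,195]+.5)*5-.5],end=" ")
m=np.array([.5892,-.1441])
print()
p,R=place(1,-.8,.165,m); bot.movel(p,rot=eul(R),vel=.03); bot.wait(.4)
f0=bot.get_state()["force"]
q,_=place(1,-.8,.027,m)
hit=bot.movel(q,vel=.035,f_stop=2.5)
s=bot.get_state();print(hit,s["t"],"mouth z",.165+s["tool_pos"][2]-p[2],s["force"]-f0,s["opening"],s["tool_pos"]-p)
bot.wait(.3);s=bot.get_state();print(s["force"]-f0,s["gripper_force"])
```

```text
0.04 [184.8, 192.0] 0.05 [185.2, 178.1] 0.06 [185.5, 164.1] 0.07 [185.9, 150.0] 0.08 [186.2, 135.8] 0.09 [186.6, 121.4] 
True 11.6333 mouth z 0.06427514626807729 [1.16035825 0.94337295 3.82747172] 0.04602523648218273 [-2.15356762e-04 -8.57115881e-05 -1.00724854e-01]
[0.93978271 0.34053367 3.10004067] 39.61901822593063
```

Contact at rim height about 64 mm, matching the visual ring height of about 62 mm, with a steady 3 N. Now I release and back straight out.

Run:
```python
from plant import bot
from h import *
bot.command_gripper(.060); bot.command_gripper(.085)
s=bot.get_state();print(s["opening"],s["gripper_force"],s["force"])
R=Ro.from_euler('xyz',s["tool_rot"]).as_matrix()
q=np.array(s["tool_pos"])-R[:,2]*.13
print(bot.movel(q,vel=.08,f_stop=4));bot.wait(.5)
s=bot.get_state();print(s["t"],s["tool_pos"]-q,s["force"])
out=[]
for n,(u0,v0) in(("side",(218,150)),("top",(260,140))):
    c=bot.camera(n);out.append(cv2.resize(c["frame"][v0:v0+100,u0:u0+66,::-1],(396,600),interpolation=cv2.INTER_CUBIC))
cv2.imwrite("pics/o6.png",np.hstack(out))
```

```text
0.08529378001387986 0.0 [-0.89987091 -0.42866754  0.15332547]
False
14.875 [-9.90765201e-06 -3.92264549e-06  1.49230444e-05] [ 0.07305073  0.87394187 -0.10241236]
```

View pics/o6.png

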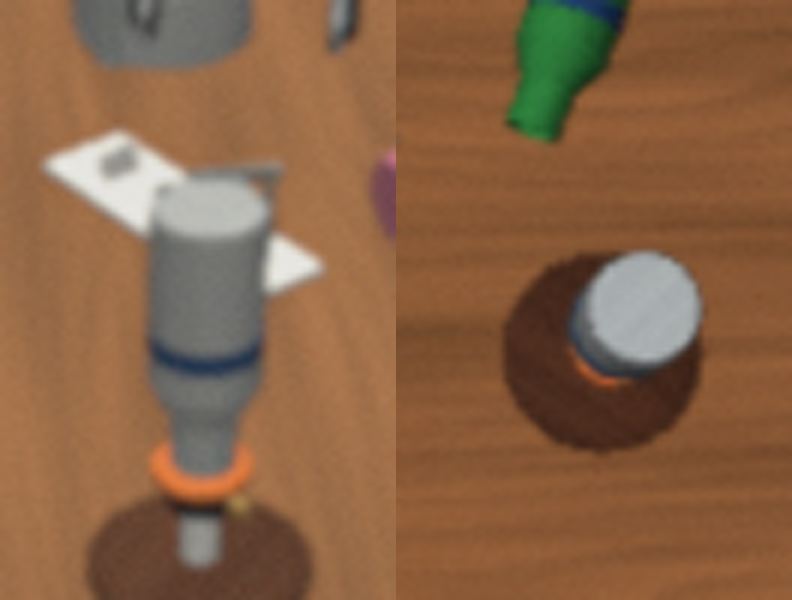

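The bottle stands upside down on the peg with its rim on the orange ring (side view, ring at (202,470), bottle bottom at (211,208)). The gripper is clear.

```bash
python3 -c "
from plant import bot
print(bot.close_job(),bot.get_state()['t'])"
```

```text
the job is handed in; nothing more can be done
the job is handed in; nothing more can be done
```

The bottle is standing mouth down on the drying peg, released with its rim on the orange ring, and I handed the job in about 15 s into the 53 s allowed; no verdict came back.

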